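File the dried panel in the rack and slide the stop up snug

ROBOT

A 6-joint arm with a two-finger parallel gripper is mounted at the origin on a cart in front of the work surface, level with it; the furniture and walls round the work are solid. World frame = base frame: x ahead of the robot, y to its left, z up, the work surface at z = 0. Lengths are in m, angles in rad, forces in N, time in s.
With the tool pointing down it reaches from about 0.325 to 0.9 m from the base axis. Payload 6.1 kg.
Tool frame: the origin (TCP) lies between the finger pads; the fingertips stand 14 mm ahead of it and the grasp point (between the pads) lies 5 mm behind it; z points along the fingers, y is the line along which they close (so a half turn about z gives the same grasp; the last joint's range is limited). The gripper opens to 85 mm and grips with 20 to 120 N. Pads are 22 mm wide; open, the fingers measure 114 mm over their backs; the gripper's body (76 mm by 85 mm) begins 54 mm behind the grasp point. The pads swing forward as they close: fully open they stand 13 mm farther back than shut.
Start: joints at [1.223, 0.22, 1.526, -0, 1.395, -0.126], TCP at [0.137, 0.61, 0.245] pointing down, gripper open.
Joint ranges: [-2.98, 2.98], [-0.91, 2.08], [0.09, 2.57], [-1.24, 4.39], [0.2, 2.65], [-2.68, 2.68]. Speed limits (rad/s): [2.57, 2.57, 3.01, 3.14, 3.14, 3.14].

INTERFACE

Orientations are given as a rotation vector (axis times angle).
In Python, from plant import manip gives the robot as it stands.
- The arm moves only by the tool play_rows, never from a script. Its argument "increments" is a list of rows, each a list of 3 entries, a list of its own where there are three numbers: the shift along the world's x, y, z scaled (see below), then the turn, a rotation vector about the world's x, y, z scaled (see below), then the opening, from -1 (shut) to 1 (fully open), so that 0 is half open. A call has 1 to 10 rows; each row is the pose to reach, as a shift and turn from the pose commanded when the call began, turning the shorter way round; what a row does not reach only later rows make up. The controller multiplies each number of a shift by 25 cm and each number of a turn by pi rad. A row lasts 1/12 s, in which the tool goes at most 41.7 mm and 7.16 degrees, less where a joint would pass 70% of its speed; a pose out of reach is approached as far as the arm can. A call with a number of a shift or a turn outside -1 to 1 is refused whole. A call with a gripper value outside its range is refused whole. The fingers move at their own pace and stop on an object; the grip force is fixed at half the most. Time passes only in rows, so rows that repeat a pose let the fingers close. It gives the time, the measured TCP pose, the force, the opening and the grip force at its end, in the units of the state.
- manip.get_obs(): the state, without advancing time (a new reading comes with each control period).
- manip.capture(name): name is "side" or "top"; returns a dict with "pixels" (480x640x3 uint8, blue, green, red), "vfov" (degrees; the focal length in pixels is half the picture's height over the tangent of half this angle, whatever the lens; pixels are square), "cx", "cy" (the principal point, pixels), "k1" (the pictures are not rectified: a ray, as slopes to the right and down, at radius r is drawn at 1 + k1 r^2 times it, then the intrinsics apply), "R" (3x3) and "t" (3): a world point X has camera coordinates R X + t. Camera axes: x right, y down, z forward; pixel columns grow to the right and rows downward; lengths in m; the calibration is good to about 2 mm. A picture is of the moment at which its call begins. There is no depth.
- manip.close_job(): hands the job in; it is judged then, once.
The state is a dict: "time_s": time; "joint_pos": joint angles; "qd": joint speeds; "joint_torque": joint torques, N m; "tool_pos": TCP position; "orientation": TCP orientation; "wrist_force": force on the tool from outside, world axes, zero at the start; "moment": the same for the moment, N m; "gripper_width": opening from 0.0 (shut) to 1.0 (fully open); "gripper_force": force on a finger pad.
Only numpy, scipy, OpenCV 4.12 (cv2) and the standard library are available. Lean on these libraries where they do the work, as an engineer would, in place of code of your own. Each camera call takes 0.05 s, during which the arm holds its last target. There are 200 camera calls.

TASK

The small primed panel leaning on the table easel is dry. Lift it off and stand it upright in the wooden panel rack, between the panels already there and the sliding end stop, and let go of it; then slide the stop gently up until all three panels stand straight and snug against the end wall. Leave the other things on the table where they are.

Things in the scene. Friction and masses are not known exactly. Their poses are not given: they have to be found in the camera images.
- panel_dry: cradled panel to file: off-white board on a frame of 18 mm wood strips; 100 mm wide (y), 130 high (z), 16 thick (x), 0.11 kg. Origin: centre of its lower edge (mid thickness); z up the panel, x out of its white face. At the start it stands on the easel's ledge, leaning back 28 degrees from vertical, white face up and forward; its top 45 mm stand free above the slats.
- easel: small wooden easel, fixed on a flat board (top 84 mm above the table), 106 x 80 mm. Origin on the board; x out of its front, z up. Its back leans 28 degrees, top towards -x. Its two slats leave 52 mm open behind the panel's middle, to 63 mm below its top edge. The ledge is 30 mm above the board; a lip overlaps the panel's foot by 9 mm: lift the panel along its own z.
- rack: wooden rack, fixed: board with x -115 to +105, y +-63 mm, top at z = 12 mm. Origin on the table; x along the rack to its end wall (95 mm high over the board, inner face at x = +93), z up. Side strips 8 mm high leave a channel 114 mm wide about y = 0; panels stand in it on the board, thickness along rack x, so an upright panel's origin is at z = 12 mm.
- panel_tall: panel already in the rack, 100 x 135 x 16 mm (y, z, x), upright against the end wall. Origin: centre of its lower edge, z up the panel.
- panel_short: panel already in the rack, 100 x 120 x 16 mm (y, z, x), loose and slumped: it leans 16 degrees with its top against panel_tall; its foot reaches out to rack x = +28 mm. It comes upright when its foot is pushed towards the end wall. Origin: centre of its lower edge, z up the panel.
- stop (a joint): travel in m of the sliding stop towards the end wall (0 open, at most 0.120). Plywood plate 104 mm wide, 10 mm thick, top 88 mm above the table, on a shoe in the rack's track; its face to the panels is at rack x = -45 mm + travel. Stays where left (friction about 3 N, no spring). With three panels (48 mm) snug the travel is 0.090.
- stop_grip (a point): point on the axis of the stop's upright grip: a round wooden post 20 mm in diameter, 50 mm behind the stop's face (away from the panels), free from 22 to 114 mm above the table. This point is 100 mm above the table.
- jar_a: black pigment jar, 44 mm diameter, 66 mm high; bystander, origin under its centre
- jar_b: black pigment jar, 44 mm diameter, 68 mm high; bystander, origin under its centre
- jar_c: black pigment jar, 44 mm diameter, 71 mm high; bystander, origin under its centre
- dropper: small brown dropper bottle, 34 mm diameter, 102 mm high; bystander, origin under its centre
- tape_roll: roll of masking tape lying flat, 104 mm diameter, 25 mm high; bystander, origin under its centre
- eraser: pale worn eraser lying in front of the easel, 22 x 50 x 13 mm; bystander, origin under its centre

How it is judged:
On the way:
1. the dried panel stands on its lower edge on the rack's board, between the stop and the other panels, let go, the stop not yet up (x of panel_dry in the frame of rack between -0.06 and 0.045 m and y of panel_dry in the frame of rack between -0.011 and 0.011 m and z of panel_dry in the frame of rack between 0.008 and 0.017 m and angle between panel_dry's own z axis and vertical below 0.35 rad and contact force between the fingers and panel_dry below 0.2 N and value of joint stop below 0.08 m), for 0.2 s.
At the end, for the whole second after the job is handed in: Stop travel 86 to 94 mm (at most 4 mm of play in the 48 mm stack); all three panels stand on the board, within 3 degrees of upright and 11 mm of the channel's middle: dried one next to the stop, short one in the middle, tall one at the wall; all at rest (value of joint stop between 0.086 and 0.094 m and x of panel_dry in the frame of rack between 0.044 and 0.061 m and y of panel_dry in the frame of rack between -0.011 and 0.011 m and z of panel_dry in the frame of rack between 0.008 and 0.017 m and angle between each of panel_dry, panel_short, panel_tall's own z axis and vertical below 0.05 rad and x of panel_short in the frame of rack between 0.06 and 0.077 m and y of panel_short in the frame of rack between -0.011 and 0.011 m and z of panel_short in the frame of rack between 0.008 and 0.017 m and x of panel_tall in the frame of rack between 0.076 and 0.089 m and y of panel_tall in the frame of rack between -0.011 and 0.011 m and z of panel_tall in the frame of rack between 0.008 and 0.017 m and linear speed of each of panel_dry, panel_short below 0.02 m/s and angular speed of each of panel_dry, panel_short below 0.2 rad/s); the robot touches nothing.
It fails at once if the stack is pressed against the end wall with more than 40 N (contact force between panel_tall and rack above 40 N).
It fails at once if another thing on the table is shifted by more than 3 cm (distance of any of jar_a, jar_b, jar_c, dropper, tape_roll, eraser from where it was at the start of the episode above 0.03 m).
It also fails if it takes over 53 s, if anything falls off the work surface, if the arm or the gripper's body presses on something with over 40 N, if the wrist force passes 120 N, or if a joint passes its speed limit or range.

## Working session

There is one attempt and no reset: what is moved stays moved. The work goes in short steps, Python scripts to look and compute and a tool call to move; the robot and the scene stay as the last step left them, time stands still between calls to the robot, and variables do not carry over. Pictures are saved under pics/ and viewed, at most 10 in all, crops included, and the job is handed in when it is done.

Besides the shell and the picture viewer there is one more tool, called by a JSON object that holds its "api" and its "payload", one argument or row to a line. play_rows: Moves the arm, as the interface text tells. Shifts and turns lie within -1 to 1; 1 stands for 25 cm of shift or pi rad of turn. Its arguments: {"type":"object","properties":{"increments":{"type":"array","items":{"type":"array"}}},"required":["increments"]}

```bash
mkdir -p pics; ls; cat > h.py <<'E'
import numpy as np, cv2, json
from plant import manip
def cap(n,f):
    c=manip.capture(n); cv2.imwrite(f'pics/{f}.png',np.asarray(c['pixels']))
    d={k:np.asarray(c[k]).tolist() for k in('vfov','cx','cy','k1','R','t')}
    json.dump(d,open(f'pics/{f}.json','w')); return d
def load(f): return json.load(open(f'pics/{f}.json'))
def K(c):
    f=240/np.tan(np.radians(c['vfov'])/2); return np.array([[f,0,c['cx']],[0,f,c['cy']],[0,0,1.]])
def proj(c,X):
    R=np.array(c['R']);D=np.array([c['k1'],0,0,0,0.])
    return cv2.projectPoints(np.asarray(X,float).reshape(-1,1,3),cv2.Rodrigues(R)[0],np.array(c['t']),K(c),D)[0][:,0]
def ray(c,uv):
    D=np.array([c['k1'],0,0,0,0.]);R=np.array(c['R'])
    p=cv2.undistortPoints(np.asarray(uv,float).reshape(-1,1,2),K(c),D)[:,0]
    d=np.c_[p,np.ones(len(p))]@R; return -R.T@np.array(c['t']),d
def onz(c,uv,z):
    o,d=ray(c,uv); return o+d*((z-o[2])/d[:,2])[:,None]
def tri(c1,u1,c2,u2):
    o1,d1=ray(c1,u1);o2,d2=ray(c2,u2);out=[]
    for a,b in zip(d1,d2):
        s=np.linalg.lstsq(np.c_[a,-b],o2-o1,rcond=None)[0]
        p,q=o1+s[0]*a,o2+s[1]*b; out.append(np.r_[(p+q)/2,np.linalg.norm(p-q)])
    return np.array(out)
E
python3 - <<'E'
from h import *
for n in('side','top'):
    d=cap(n,n+'0'); print(n,d['vfov'],d['k1'],np.round(-np.array(d['R']).T@d['t'],3),np.round(d['R'],2).tolist())
o=manip.get_obs();print({k:np.round(v,3).tolist() for k,v in o.items()})
E
```

```text
pics
side 46.85524005601782 -0.05678678781442981 [0.479 1.463 0.867] [[-1.0, 0.02, -0.03], [0.03, 0.46, -0.89], [-0.0, -0.89, -0.46]]
top 57.752596358500426 -0.04334458356753021 [0.332 0.021 1.124] [[0.02, -1.0, 0.01], [-0.99, -0.02, -0.11], [0.11, -0.01, -0.99]]
{'time_s': 0.1, 'joint_pos': [1.223, 0.221, 1.527, 0.0, 1.395, -0.126], 'qd': [-0.001, -0.003, -0.003, 0.0, -0.001, 0.001], 'joint_torque': [0.001, -49.824, -39.055, -0.0, 0.006, 0.0], 'tool_pos': [0.137, 0.609, 0.244], 'orientation': [-0.348, -3.122, 0.003], 'wrist_force': [-0.827, -0.801, -0.052], 'moment': [-0.017, -0.024, -0.02], 'gripper_force': 0.0, 'gripper_width': 1.001}
```

View pics/side0.png

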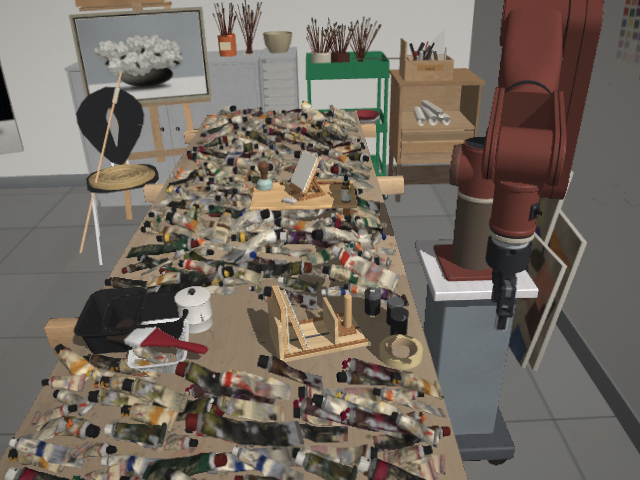

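View pics/top0.png

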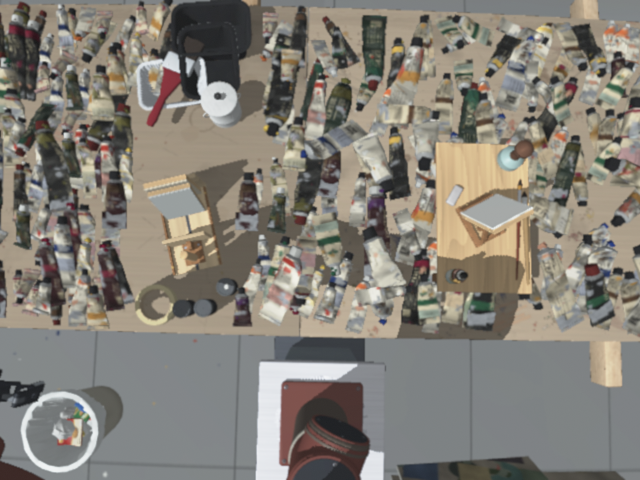

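The side view shows the easel near (305,180) and the rack near (315,320). In the top view the easel is near (495,213) and the rack near (185,225). I'll zoom in with a mosaic of crops.

```bash
python3 - <<'E'
import cv2,numpy as np
s=cv2.imread('pics/side0.png');t=cv2.imread('pics/top0.png')
def cr(i,x,y,k):
    w,h=400//k,300//k
    return cv2.resize(i[y:y+h,x:x+w],(w*k,h*k),interpolation=cv2.INTER_CUBIC)
def pad(a): 
    o=np.zeros((300,400,3),np.uint8);o[:a.shape[0],:a.shape[1]]=a;return o
A=pad(cr(t,445,175,4));B=pad(cr(t,135,170,4)) # top easel, top rack
C=pad(cr(s,265,140,5));D=pad(cr(s,262,280,4))
m=np.vstack([np.hstack([A,B]),np.hstack([C,D])])
cv2.imwrite('pics/mos0.png',m)
E
```

```text
(no output)
```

View pics/mos0.png

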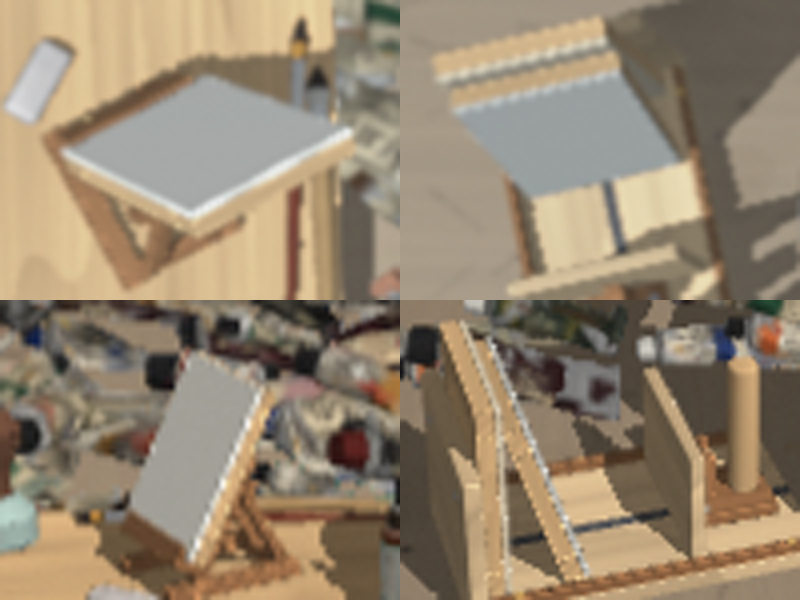

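Mosaic readings:
- **Panel face corners:** in the top view about (62,153), (205,75), (352,130) and (193,213). In the side view about (193,562), (130,512), (200,352) and (268,390).
- **Rack:** the tall panel's white top edge runs (437,82)-(610,42) in the top view, and in the side view (497,412)/(465,320). The short panel's foot is at (530,195)-(690,160), and the stop is at (690,468)/(645,375).

Next I triangulate and fit these.

```bash
cat > fit.py <<'E'
from h import *
from scipy.optimize import least_squares
T,S=load('top0'),load('side0')
mA=lambda p:(445+p[0]/4-.4,175+p[1]/4-.4); mB=lambda p:(135+(p[0]-400)/4-.4,170+p[1]/4-.4)
mC=lambda p:(265+p[0]/5-.4,140+(p[1]-300)/5-.4); mD=lambda p:(262+(p[0]-400)/4-.4,280+(p[1]-300)/4-.4)
Rz=lambda a:cv2.Rodrigues(np.array([0,0,a]))[0]; Ry=lambda a:cv2.Rodrigues(np.array([0,a,0]))[0]
pt=[mA(p) for p in((62,153),(205,75),(193,213),(352,130))]   # footR? foot, top
ps=[mC(p) for p in((193,562),(130,512),(268,390),(200,352))]
X=tri(T,pt,S,ps)
if __name__=='__main__': print('tri panel',X.round(4).tolist())
L=np.array([[8,50,3],[8,-50,3],[8,50,130],[8,-50,130]])/1e3
def pm(q,L): return (Rz(q[3])@Ry(-q[4])@np.asarray(L).T).T+q[:3]
def res(q,sg):
    l=L*[1,sg,1]; W=np.array([.4,.4,1,1])[:,None]
    P=pm(q,l); return np.r_[((proj(T,P)-pt)*W).ravel(),((proj(S,P)-ps)*W).ravel()]
def fitp():
    best=None
    for sg in(1,-1):
        for y in(0,1.5,3,-1.5):
            r=least_squares(res,[.35,-.45,.1,y,.49],args=(sg,),loss='soft_l1')
            if best is None or r.cost<best[0]-1e-6: best=(r.cost,sg,r)
    return best
tr=[((437,82),(497,412),(77,0,147)),((610,42),(465,320),(77,0,147))]
def rm(q,P): return (Rz(q[2])@np.asarray(P,float).T/1e3).T+[q[0],q[1],0]
# rack: image obs list (cam,px,rack pt mm); side cam is at +y
def fitr(ob):
    def f(q): return np.concatenate([(proj(c,rm(q,[P]))[0]-p) for c,p,P in ob])
    best=min((least_squares(f,[.35,.33,y],loss='soft_l1') for y in(-.5,0,.3,.6)),key=lambda r:r.cost)
    return best,f(best.x).reshape(-1,2)
E
python3 - <<'E'
from fit import *
c,sg,r=fitp(); print('panel',c,sg,r.x.round(4),np.round(res(r.x,sg).reshape(-1,2),1).tolist())
# y signs: rack +y side; top left edge (u=437) is +y world
ob=[(T,mB((437,82)),(77,50,147)),(T,mB((610,42)),(77,-50,147)),(S,mD((497,412)),(77,50,147)),(S,mD((465,320)),(77,-50,147)),
(T,mB((530,195)),(28,50,12)),(T,mB((690,160)),(28,-50,12)),(S,mD((583,575)),(28,50,12)),
(S,mD((690,468)),(-45,52,88)),(S,mD((645,375)),(-45,-52,88))]
b,e=fitr(ob);print('rack',b.cost,b.x.round(4),e.round(1).tolist())
print(tri(T,[o[1] for o in ob[:2]],S,[o[1] for o in ob[2:4]]).round(4).tolist())
q=b.x; p=r.x
bt=np.array(cv2.imread('pics/top0.png'));bs=cv2.imread('pics/side0.png')
k=4;bt=cv2.resize(bt,None,fx=k,fy=k,interpolation=2);bs=cv2.resize(bs,None,fx=k,fy=k,interpolation=2)
def ln(P,col=(0,0,255)):
    for c,im in((T,bt),(S,bs)): cv2.polylines(im,[np.int32((proj(c,P)+.5)*k*8)],True,col,1,cv2.LINE_AA,3)
ln(rm(q,[(-115,63,12),(105,63,12),(105,-63,12),(-115,-63,12)]))
ln(rm(q,[(77,50,147),(77,-50,147),(77,-50,12),(77,50,12)]),(0,200,0))
ln(rm(q,[(-45,52,88),(-45,-52,88),(-45,-52,20),(-45,52,20)]),(255,0,0))
ln(rm(q,[(-95+10*np.cos(a),10*np.sin(a),114) for a in np.arange(0,6.3,.4)]),(255,0,255))
for x in(8,-8): ln(pm(p,np.array([[x,50,0],[x,-50,0],[x,-50,130],[x,50,130]])/1e3))
def w(im,x,y,wd,h): return cv2.resize(im[y*k:(y+h)*k,x*k:(x+wd)*k],(400,300))
m=np.vstack([np.hstack([w(bt,440,165,100,75),w(bt,130,165,160,120)]),np.hstack([w(bs,265,140,80,60),w(bs,255,277,120,90)])])
cv2.imwrite('pics/ov0.png',m)
E
```

```text
panel 1.6165089190388067 1 [ 0.54   -0.366   0.1129  0.5035  0.4999] [[0.3, -0.0], [0.4, 0.2], [-0.3, 1.0], [-0.0, 0.2], [-0.1, -0.3], [-0.3, 0.1], [-0.9, -0.0], [-1.2, -0.2]]
rack 12.833507110551988 [0.4916 0.3521 0.2365] [[0.1, -2.0], [-0.5, -1.1], [-0.7, -1.0], [-0.9, -0.7], [0.1, -0.1], [-2.1, 0.6], [0.7, 1.3], [3.0, -2.4], [2.7, -2.5]]
[[0.5518, 0.4197, 0.1445, 0.0026], [0.5761, 0.3209, 0.1446, 0.0002]]
```

View pics/ov0.png

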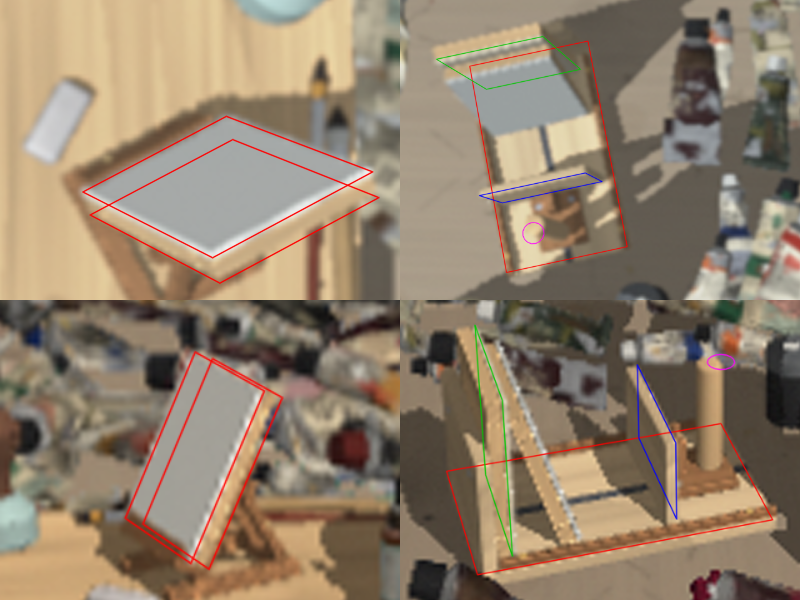

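The panel overlay fits well: z 0.113 and lean 28.6°, both matching the text. The rack overlay is a few pixels off at the board corners (773,520 against 785,520) and at the post. I'll take a bigger, unmarked view of the rack.

```bash
python3 - <<'E'
import cv2,numpy as np
s=cv2.imread('pics/side0.png');t=cv2.imread('pics/top0.png')
a=cv2.resize(t[165:285,135:235],None,fx=4.8,fy=4.8,interpolation=2)[:, :]
a=cv2.resize(t[168:288,140:225],None,fx=5,fy=5,interpolation=2) #425x600
b=cv2.resize(s[280:364,264:389],None,fx=3,fy=3,interpolation=2)
b=cv2.resize(s[280:400,264:339+0],None,fx=5,fy=5,interpolation=2) #375x600 left
b2=cv2.resize(s[280:365,264:389],None,fx=6,fy=6,interpolation=2)
cv2.imwrite('pics/rt.png',cv2.resize(t[172:280,140:225],None,fx=5.5,fy=5.5,interpolation=2)); cv2.imwrite('pics/rs.png',b2)
E
```

```text
(no output)
```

View pics/rt.png

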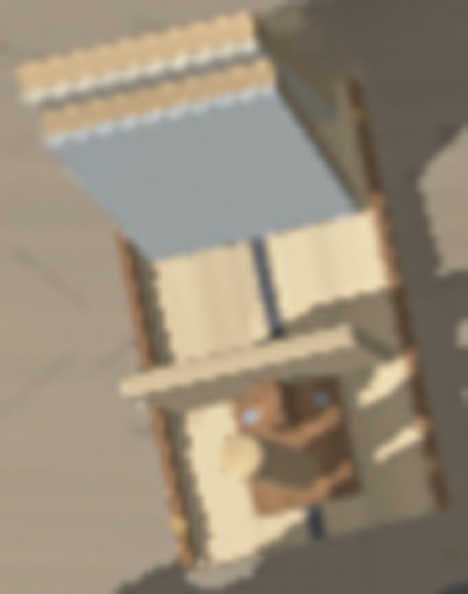

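View pics/rs.png

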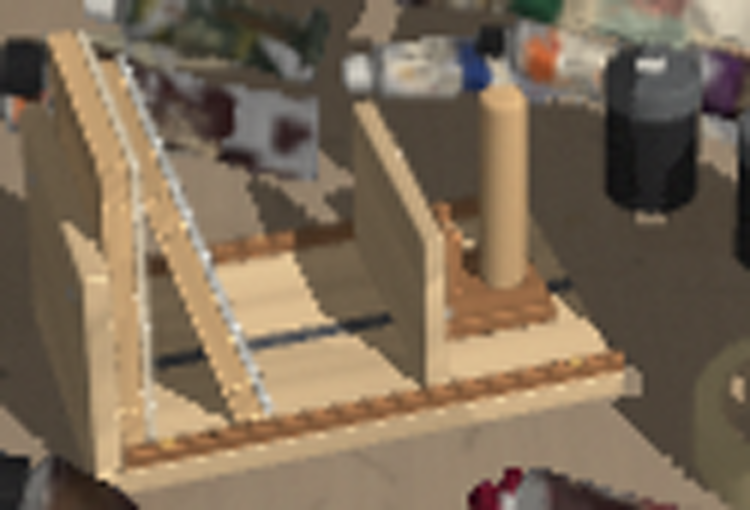

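The top crop shows the tall panel's white edge (25,100)-(258,48), the short panel's foot (157,258)-(357,210), the stop edge (118,380)-(348,322), the post top (240,457) and the strip ends (182,568)/(450,503). The side crop shows the post top (503,93), the stop's near top corner (428,238) and far top corner (358,105), and the board corner (630,368).

```bash
cat > fit2.py <<'E'
from fit import *
a=lambda u,v:(140+u/5.5-.41,172+v/5.5-.41); b=lambda u,v:(264+u/6-.42,280+v/6-.42)
ob=[(T,a(25,100),(77,50,147),'h'),(T,a(258,48),(77,-50,147),'h'),(T,a(157,258),(28,50,12),'h'),(T,a(357,210),(28,-50,12),'h'),
(T,a(118,380),(-45,52,88),'s'),(T,a(348,322),(-45,-52,88),'s'),(T,a(240,457),(-95,0,114),'s'),
(T,a(182,568),(-115,63,20),''),(T,a(450,503),(-115,-63,20),''),
(S,b(137,163),(77,50,147),'h'),(S,b(85,35),(77,-50,147),'h'),(S,b(153,440),(77,50,12),'h'),(S,b(265,412),(28,50,12),'h'),
(S,b(428,238),(-45,52,88),'s'),(S,b(358,105),(-45,-52,88),'s'),(S,b(428,388),(-45,52,12),'s'),(S,b(503,93),(-95,0,114),'s'),
(S,b(624,355),(-115,63,20),''),(S,b(107,275),(93,63,107),'')]
def f(q):
    P=[np.array(o[2],float)+[q[3]*1e3*(o[3]=='s'),q[4]*1e3*(o[3]=='h'),0] for o in ob]
    P=[rm(q,[p])[0] for p in P]
    # separate calibration shift of each camera (px)
    return np.concatenate([proj(o[0],[p])[0]-o[1]+(q[5:7] if o[0] is T else q[7:9]) for o,p in zip(ob,P)]+[q[5:]*1])
r=least_squares(f,[.49,.35,.2365]+[0]*6,loss='soft_l1')
if __name__=='__main__':
    print(r.cost,r.x.round(4)); print(f(r.x)[:-4].reshape(-1,2).round(1).tolist())
E
python3 fit2.py
```

```text
5.256863477184403 [ 0.4897  0.3512  0.2598  0.0085 -0.0012 -0.0586  0.0616 -0.1096  0.0971]
[[-0.1, -0.3], [-0.0, -0.9], [-0.4, 0.9], [0.9, 0.8], [0.1, -0.2], [0.5, 0.3], [0.0, 0.1], [-0.3, -0.5], [-0.6, -0.2], [-0.0, -0.3], [-0.6, -1.4], [0.3, 0.2], [1.4, 1.0], [-0.2, 0.1], [-0.8, -0.9], [0.1, 0.6], [0.4, -0.1], [-0.5, 0.0], [0.4, 0.2]]
```

```bash
cat > plan.py <<'E'
from h import *
from scipy.spatial.transform import Rotation as Ro
def Rt(y,z):
    y=np.array(y);z=np.array(z);return np.c_[np.cross(y,z),y,z]
yaw,ln=.5035,np.radians(28)
PR=(Ro.from_euler('z',yaw)*Ro.from_euler('y',-ln)).as_matrix()
PO=np.array([.540,-.366,.1135])
PICKR=Rt(PR[:,0],-PR[:,2]); pick=lambda h:PO+PR[:,2]*h
QO=np.array([.4897,.3512,0]);QY=.2598
QR=Ro.from_euler('z',QY).as_matrix()
PLR=Rt(QR[:,0],[0,0,-1]); STR=Rt(QR[:,1],[0,0,-1])
rk=lambda x,y,z:QO+QR@np.array([x,y,z])
def go(p,R,show=True):
    o=manip.get_obs(); d=np.array(p)-o['tool_pos']
    w=(Ro.from_matrix(R)*Ro.from_rotvec(o['orientation']).inv()).as_rotvec()
    print('d',(d/.25).round(4).tolist(),'w',(w/np.pi).round(4).tolist(),'rows',round(np.linalg.norm(d)/.0417,1),round(np.degrees(np.linalg.norm(w))/7.16,1))
def rack():
    o=manip.get_obs(); p=QR.T@(np.array(o['tool_pos'])-QO); print('t',round(o['time_s'],2),'rack',p.round(4),'F',(QR.T@o['wrist_force']).round(1),'w',round(o['gripper_width'],3),o['gripper_force'])
E
python3 - <<'E'
from plan import *
T=load('top0');S=load('side0')
print('dropper',onz(T,[(457,275)],.18),'pick',pick(.109),'pre',pick(.20))
print('post',rk(-.0865,0,.1),'place',rk(-.005,0,.12))
go(pick(.20),PICKR); go([.33,.40,.40],PICKR)
E
```

```text
dropper [[ 0.37119678 -0.28900601  0.18      ]] pick [ 0.49517814 -0.39069038  0.20974129] pre [ 0.45775805 -0.41130346  0.29008952]
post [0.40610282 0.32897925 0.1       ] place [0.48486779 0.34991556 0.12      ]
d [1.2818, -4.082, 0.1831] w [0.1285, -0.0967, -0.2636] rows 25.7 7.8
d [0.7707, -0.8368, 0.6227] w [0.1285, -0.0967, -0.2636] rows 7.8 7.8
```

{"api": "play_rows", "payload": {
  "increments": [
    [[0.3,-0.2,0.3],[0.0425,-0.032,-0.088],0.6],
    [[0.6,-0.6,0.6],[0.085,-0.064,-0.176],0.6],
    [[0.9,-0.96,0.6],[0.1285,-0.0967,-0.2636],0.6],
    [[0.9,-0.96,0.6],[0.1285,-0.0967,-0.2636],0.6],
    [[0.9,-0.96,0.6],[0.1285,-0.0967,-0.2636],0.6],
    [[0.9,-0.96,0.6],[0.1285,-0.0967,-0.2636],0.6],
    [[0.9,-0.96,0.6],[0.1285,-0.0967,-0.2636],0.6],
    [[0.9,-0.96,0.6],[0.1285,-0.0967,-0.2636],0.6],
    [[0.9,-0.96,0.6],[0.1285,-0.0967,-0.2636],0.6],
    [[0.9,-0.96,0.6],[0.1285,-0.0967,-0.2636],0.6]
  ]
}}

```text
time_s: 0.93
tool_pos: [0.3656, 0.3664, 0.3984]
orientation: [1.442, 2.427, 0.613]
wrist_force: [0.3, 0.3, 0.9]
gripper_width: 0.798
gripper_force: 0.0
```

{"api": "play_rows", "payload": {
  "increments": [
    [[0.4,-1,0],[0,0,0],0.6],
    [[0.4,-1,0],[0,0,0],0.6],
    [[0.4,-1,0],[0,0,0],0.6],
    [[0.4,-1,0],[0,0,0],0.6],
    [[0.4,-1,0],[0,0,0],0.6],
    [[0.4,-1,0],[0,0,0],0.6],
    [[0.4,-1,0],[0,0,0],0.6],
    [[0.4,-1,0],[0,0,0],0.6]
  ]
}}

```text
time_s: 1.6
tool_pos: [0.4636, 0.1159, 0.3942]
orientation: [1.447, 2.431, 0.606]
wrist_force: [0.3, 0.1, -0.4]
gripper_width: 0.799
gripper_force: 0.0
```

{"api": "play_rows", "payload": {
  "increments": [
    [[0,-1,0],[0,0,0],0.6],
    [[0,-1,0],[0,0,0],0.6],
    [[0,-1,0],[0,0,0],0.6],
    [[0,-1,0],[0,0,0],0.6],
    [[0,-1,0],[0,0,0],0.6],
    [[0,-1,0],[0,0,0],0.6],
    [[0,-1,0],[0,0,0],0.6],
    [[0,-1,0],[0,0,0],0.6]
  ]
}}

```text
time_s: 2.27
tool_pos: [0.4624, -0.1314, 0.3941]
orientation: [1.445, 2.434, 0.61]
wrist_force: [-0.4, 0.2, -0.5]
gripper_width: 0.8
gripper_force: 0.0
```

```bash
python3 - <<'E'
from plan import *
o=manip.get_obs();print(o['time_s'],np.round(o['tool_pos'],4),o['gripper_width'],np.round(o['joint_pos'],2)); go(pick(.20),PICKR); go(pick(.109),PICKR)
E
```

```text
2.2667 [ 0.4624 -0.1314  0.3941] 0.8001157184460727 [-0.76 -0.42  1.92  0.47  1.5  -1.25]
d [-0.0187, -1.1195, -0.4162] w [-0.001, -0.0003, 0.0011] rows 7.2 0.0
d [0.131, -1.0371, -0.7376] w [-0.001, -0.0003, 0.0011] rows 7.7 0.0
```

{"api": "play_rows", "payload": {
  "increments": [
    [[-0.02,-0.5,0],[0,0,0],0.4],
    [[-0.02,-1,-0.1],[0,0,0],0.4],
    [[-0.02,-1,-0.3],[0,0,0],0.4],
    [[-0.02,-1,-0.3],[0,0,0],0.4],
    [[-0.02,-1,-0.3],[0,0,0],0.4],
    [[-0.02,-1,-0.3],[0,0,0],0.4],
    [[-0.02,-1,-0.3],[0,0,0],0.4],
    [[-0.02,-1,-0.3],[0,0,0],0.4],
    [[-0.02,-1,-0.3],[0,0,0],0.4],
    [[-0.02,-1,-0.3],[0,0,0],0.4]
  ]
}}

```text
time_s: 3.1
tool_pos: [0.4588, -0.378, 0.3211]
orientation: [1.436, 2.438, 0.61]
wrist_force: [1.0, 0.2, 0.0]
gripper_width: 0.702
gripper_force: 0.0
```

```bash
python3 - <<'E'
from plan import *
go(pick(.175),PICKR); go(pick(.155),PICKR)
E
```

```text
d [0.037, -0.1105, -0.2122] w [-0.0003, 0.0007, -0.0009] rows 1.5 0.0
d [0.0699, -0.0923, -0.2828] w [-0.0003, 0.0007, -0.0009] rows 1.8 0.0
```

{"api": "play_rows", "payload": {
  "increments": [
    [[0,-0.13,0],[0,0,0],0.4],
    [[0.037,-0.11,-0.21],[0,0,0],0.4],
    [[0.07,-0.092,-0.283],[0,0,0],0.4],
    [[0.07,-0.092,-0.283],[0,0,0],0.4],
    [[0.07,-0.092,-0.283],[0,0,0],0.4]
  ]
}}

```text
time_s: 3.52
tool_pos: [0.4755, -0.4005, 0.2493]
orientation: [1.437, 2.439, 0.613]
wrist_force: [0.6, -0.8, 0.3]
gripper_width: 0.704
gripper_force: 0.0
```

```bash
python3 - <<'E'
from plan import *
go(pick(.109),PICKR)
im=[]
for n in('top','side'):
    cap(n,n+'1'); c=load(n+'1'); i=cv2.imread(f'pics/{n}1.png'); p=proj(c,[pick(.13)])[0].astype(int)
    k=5;i=cv2.resize(i[p[1]-60:p[1]+60,p[0]-40:p[0]+40],None,fx=k,fy=k,interpolation=2)
    q=lambda P:tuple(((proj(c,[P])[0]-p+[40,60]+.5)*k).astype(int).tolist())
    for y in(-.05,0,.05): cv2.circle(i,q(pick(.13)+PR[:,1]*y),3,(0,0,255),1)
    im.append(i)
cv2.imwrite('pics/pk1.png',np.hstack(im))
E
```

```text
d [0.0787, 0.0393, -0.1583] w [-0.0011, 0.0002, -0.0009] rows 1.1 0.0
```

View pics/pk1.png

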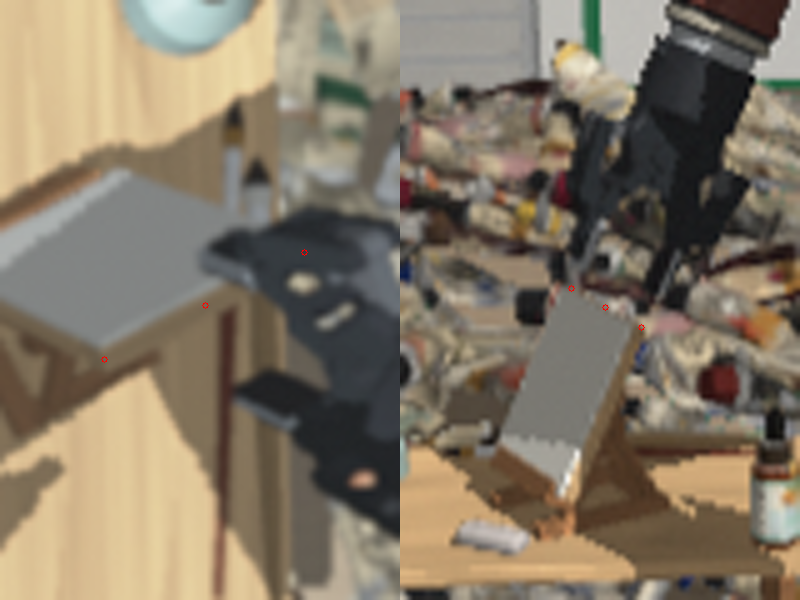

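The fingers straddle the panel's top edge. In the side view the tips are at about (560,270) and (660,295), with the top edge centre at (605,307). I'll descend and close.

{"api": "play_rows", "payload": {
  "increments": [
    [[0.04,0.02,-0.08],[0,0,0],0.4],
    [[0.079,0.039,-0.158],[0,0,0],0.4],
    [[0.079,0.039,-0.158],[0,0,0],0.4],
    [[0.079,0.039,-0.158],[0,0,0],0]
  ]
}}

```text
time_s: 3.95
tool_pos: [0.495, -0.3936, 0.2117]
orientation: [1.437, 2.436, 0.609]
wrist_force: [0.8, -1.2, -0.2]
gripper_width: 0.578
gripper_force: 0.0
```

{"api": "play_rows", "payload": {
  "increments": [
    [[0,0,0],[0,0,0],-0.3],
    [[0,0,0],[0,0,0],-0.6],
    [[0,0,0],[0,0,0],-1],
    [[0,0,0],[0,0,0],-1],
    [[0,0,0],[0,0,0],-1],
    [[0,0,0],[0,0,0],-1]
  ]
}}

```text
time_s: 4.45
tool_pos: [0.4962, -0.3944, 0.2137]
orientation: [1.435, 2.431, 0.609]
wrist_force: [1.9, 1.3, 6.8]
gripper_width: 0.176
gripper_force: 61.1
```

```bash
python3 - <<'E'
from plan import *
go(pick(.155),PICKR);go(pick(.199),PICKR)
E
```

```text
d [-0.0798, -0.0268, 0.1467] w [0.0005, 0.0021, 0.0002] rows 1.0 0.1
d [-0.1521, -0.0666, 0.3021] w [0.0005, 0.0021, 0.0002] rows 2.1 0.1
```

{"api": "play_rows", "payload": {
  "increments": [
    [[-0.0164,-0.0091,0.0353],[0,0,0],-1],
    [[-0.04,-0.0215,0.085],[0,0,0],-1],
    [[-0.08,-0.043,0.17],[0,0,0],-1],
    [[-0.13,-0.072,0.28],[0,0,0],-1],
    [[-0.18,-0.1,0.39],[0,0,0],-1],
    [[-0.18,-0.1,0.39],[0,0,0],-1]
  ]
}}

```text
time_s: 4.95
tool_pos: [0.4493, -0.4223, 0.3155]
orientation: [1.434, 2.429, 0.598]
wrist_force: [0.7, -1.2, 0.9]
gripper_width: 0.174
gripper_force: 60.6
```

```bash
python3 - <<'E'
from plan import *
for n in('top','side'): cap(n,n+'2')
go([.46,-.2,.40],PLR)
c=load('side2');i=cv2.imread('pics/side2.png');p=proj(c,[manip.get_obs()['tool_pos']])[0].astype(int);print(p)
a=cv2.resize(i[p[1]-30:p[1]+70,p[0]-50:p[0]+50],(500,500),interpolation=2);cv2.imwrite('pics/lift.png',a)
E
```

```text
d [0.0422, 0.8802, 0.3604] w [-0.0567, 0.1457, -0.0759] rows 5.7 4.4
[321 129]
```

View pics/lift.png

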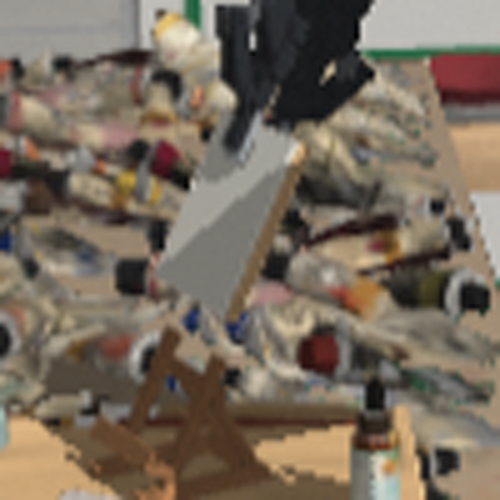

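The panel is lifted clear of the easel (the easel slats sit at about (170,400) and (210,400)) and held in the gripper. Now I carry it upright towards the rack.

{"api": "play_rows", "payload": {
  "increments": [
    [[0,0.1,0.2],[0,0,0],-1],
    [[0.04,0.3,0.36],[-0.0142,0.0364,-0.019],-1],
    [[0.04,0.88,0.36],[-0.0284,0.0729,-0.038],-1],
    [[0.04,0.88,0.36],[-0.0425,0.1093,-0.0569],-1],
    [[0.04,0.88,0.36],[-0.0567,0.1457,-0.0759],-1],
    [[0.04,0.88,0.36],[-0.0567,0.1457,-0.0759],-1],
    [[0.04,0.88,0.36],[-0.0567,0.1457,-0.0759],-1],
    [[0.04,0.88,0.36],[-0.0567,0.1457,-0.0759],-1],
    [[0.04,0.88,0.36],[-0.0567,0.1457,-0.0759],-1]
  ]
}}

```text
time_s: 5.8
tool_pos: [0.4597, -0.1982, 0.3964]
orientation: [-1.911, -2.488, -0.005]
wrist_force: [-0.2, -0.9, -1.1]
gripper_width: 0.176
gripper_force: 60.5
```

{"api": "play_rows", "payload": {
  "increments": [
    [[0.05,1,0],[0,0,0],-1],
    [[0.05,1,0],[0,0,0],-1],
    [[0.05,1,0],[0,0,0],-1],
    [[0.05,1,0],[0,0,0],-1],
    [[0.05,1,0],[0,0,0],-1],
    [[0.05,1,0],[0,0,0],-1],
    [[0.05,1,0],[0,0,0],-1],
    [[0.05,1,0],[0,0,0],-1]
  ]
}}

```text
time_s: 6.47
tool_pos: [0.4724, 0.0515, 0.3963]
orientation: [-1.911, -2.487, -0.004]
wrist_force: [0.1, -0.6, -1.0]
gripper_width: 0.181
gripper_force: 60.4
```

```bash
python3 - <<'E'
from plan import *
go(rk(-.003,0,.32),PLR)
E
```

```text
d [0.0578, 1.1958, -0.3052] w [-0.0015, -0.0008, -0.0002] rows 7.4 0.0
```

{"api": "play_rows", "payload": {
  "increments": [
    [[0.05,1,0],[0,0,0],-1],
    [[0.05,1,0],[0,0,0],-1],
    [[0.05,1,0],[0,0,0],-1],
    [[0.05,1,0],[0,0,0],-1],
    [[0.05,1,0],[0,0,0],-1],
    [[0.05,1,0],[0,0,0],-1],
    [[0.05,1,0],[0,0,0],-1],
    [[0.05,1,0],[0,0,0],-1]
  ]
}}

```text
time_s: 7.13
tool_pos: [0.486, 0.3005, 0.3955]
orientation: [-1.914, -2.486, -0.001]
wrist_force: [-0.2, 0.6, -1.2]
gripper_width: 0.18
gripper_force: 60.3
```

{"api": "play_rows", "payload": {
  "increments": [
    [[0.01,0.2,-0.15],[0,0,0],-1],
    [[0.01,0.2,-0.45],[0,0,0],-1],
    [[0.01,0.2,-0.45],[0,0,0],-1],
    [[0.01,0.2,-0.45],[0,0,0],-1],
    [[0.01,0.2,-0.45],[0,0,0],-1],
    [[0.01,0.2,-0.45],[0,0,0],-1],
    [[0.01,0.2,-0.45],[0,0,0],-1]
  ]
}}

```text
time_s: 7.72
tool_pos: [0.4894, 0.3505, 0.2888]
orientation: [-1.918, -2.487, -0.012]
wrist_force: [-0.5, 0.5, -0.9]
gripper_width: 0.177
gripper_force: 60.4
```

```bash
python3 - <<'E'
from plan import *
go(rk(-.003,0,.32),PLR); rack()
ims=[]
for n in('top','side'):
    cap(n,n+'3');c=load(n+'3');i=cv2.imread(f'pics/{n}3.png')
    p=proj(c,[np.array(manip.get_obs()['tool_pos'])-[0,0,.05]])[0].astype(int);o=p-[40,60];print(n,o)
    if n=='side': o=p-[45,45]
    w,h=(80,120) if n=='top' else (80,120)
    ims.append(cv2.resize(i[o[1]:o[1]+h,o[0]:o[0]+w],None,fx=5,fy=5,interpolation=2)); print(o)
cv2.imwrite('pics/pl.png',np.hstack(ims))
E
```

```text
d [-0.0104, -0.0004, 0.125] w [-0.0022, 0.0013, 0.001] rows 0.8 0.1
t 7.72 rack [-0.0005 -0.0006  0.2888] F [-0.3  0.6 -0.9] w 0.177 60.35532474517822
top [117 149]
[117 149]
side [272 195]
[267 210]
```

View pics/pl.png

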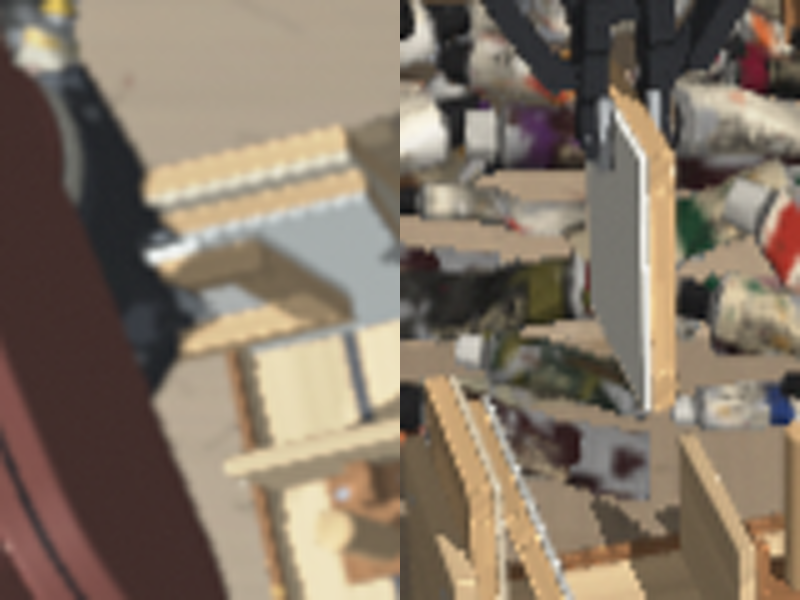

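The panel hangs upright with its white face towards the end wall. In the side crop its near top corner is at (645,155), near bottom at (645,410), far top at (612,98) and back near bottom at (670,408). I'll fit the in-hand offset.

```bash
python3 - <<'E'
from plan import *
from scipy.optimize import least_squares
c=load('side3');tp=np.array(manip.get_obs()['tool_pos'])
R=Ro.from_rotvec(manip.get_obs()['orientation']).as_matrix()
px=lambda u,v:np.array([267+(u-400)/5-.4,210+v/5-.4])
ob=[((645,155),(8,50,0)),((645,410),(8,50,-130)),((612,98),(8,-50,0)),((673,155),(-8,50,0)),((670,408),(-8,50,-130))]
P=np.array([o[1] for o in ob])/1e3; u=np.array([px(*o[0]) for o in ob])
# tilt about rack y and about rack x free
def f(q):
    r=(Ro.from_matrix(QR)*Ro.from_euler('xy',q[3:])).as_matrix()
    X=tp+QR@np.r_[q[:3]]+P@r.T
    return np.r_[(proj(c,X)-u).ravel(),q[3:]*20,q[1]*100]
r=least_squares(f,[0,0,.02,0,0]);print(r.x.round(4),r.cost,f(r.x).round(1)); print('bottom below TCP',.13-r.x[2])
print('tool axes in rack',(QR.T@R).round(3).tolist())
E
```

```text
[-0.0111 -0.0248 -0.0042  0.0884 -0.07  ] 25.308006917906223 [ 0.7  0.6 -0.2  1.7 -4.1 -3.3  2.  -0.1  1.4  1.3  1.8 -1.4 -2.5]
bottom below TCP 0.1342461447383323
tool axes in rack [[0.002, 1.0, 0.006], [1.0, -0.002, 0.006], [0.006, 0.006, -1.0]]
```

```bash
python3 - <<'E'
from plan import *
from scipy.optimize import least_squares
c=load('side3');tp=np.array(manip.get_obs()['tool_pos'])
px=lambda u,v:np.array([267+(u-400)/5-.4,210+v/5-.4])
ob=[((645,155),(8,50,0)),((645,410),(8,50,-130)),((595,318),(8,-50,-130)),((673,155),(-8,50,0)),((670,408),(-8,50,-130))]
P=np.array([o[1] for o in ob])/1e3; u=np.array([px(*o[0]) for o in ob])
for free in(0,1):
  def f(q):
    r=(Ro.from_matrix(QR)*Ro.from_euler('xy',q[3:]*free)).as_matrix()
    X=tp+QR@np.r_[q[:3]]+P@r.T
    return np.r_[(proj(c,X)-u).ravel(),q[3:]*20]
  r=least_squares(f,[0,0,.02,0,0]);print(r.x.round(4),r.cost,f(r.x).round(1).tolist(),.13-r.x[2])
E
```

```text
[0.0013 0.0049 0.0162 0.     0.    ] 7.430556333891318 [-1.4, 1.3, 0.2, 0.8, -0.9, -2.4, 0.1, 0.2, 2.0, -0.0, 0.0, 0.0] 0.11375557288538063
[-0.0117 -0.0388 -0.0098  0.0571 -0.0361] 3.029067555149331 [-0.7, 0.7, -0.2, 0.2, -1.0, -0.3, 0.5, -0.1, 1.3, -0.4, 1.1, -0.7] 0.13982759213631024
```

```bash
python3 - <<'E'
from plan import *
go(rk(-.003,-.0042,.29),PLR);go(rk(-.003,-.0042,.135),PLR)
E
```

```text
d [-0.0045, -0.0192, 0.0052] w [-0.0023, 0.0014, 0.0007] rows 0.1 0.1
d [-0.0045, -0.0192, -0.6148] w [-0.0023, 0.0014, 0.0007] rows 3.7 0.1
```

{"api": "play_rows", "payload": {
  "increments": [
    [[-0.0045,-0.019,0],[-0.002,0.0014,0.0007],-1],
    [[-0.0045,-0.019,-0.13],[-0.002,0.0014,0.0007],-1],
    [[-0.0045,-0.019,-0.26],[-0.002,0.0014,0.0007],-1],
    [[-0.0045,-0.019,-0.38],[-0.002,0.0014,0.0007],-1],
    [[-0.0045,-0.019,-0.48],[-0.002,0.0014,0.0007],-1],
    [[-0.0045,-0.019,-0.55],[-0.002,0.0014,0.0007],-1],
    [[-0.0045,-0.019,-0.6],[-0.002,0.0014,0.0007],-1],
    [[-0.0045,-0.019,-0.615],[-0.002,0.0014,0.0007],-1],
    [[-0.0045,-0.019,-0.615],[-0.002,0.0014,0.0007],-1]
  ]
}}

```text
time_s: 8.57
tool_pos: [0.486, 0.3465, 0.1312]
orientation: [-1.911, -2.489, 0.008]
wrist_force: [1.0, -0.2, -0.5]
gripper_width: 0.181
gripper_force: 60.3
```

```bash
python3 - <<'E'
from plan import *
rack();go(rk(-.003,-.0042,.125),PLR)
E
```

```text
t 8.57 rack [-0.0047 -0.0036  0.1312] F [ 0.9 -0.4 -0.5] w 0.181 60.266640186309814
d [0.0073, -0.0005, -0.0247] w [0.0006, -0.0018, -0.0004] rows 0.2 0.0
```

Now lower it slowly to contact.

{"api": "play_rows", "payload": {
  "increments": [
    [[0.003,0,-0.006],[0,-0.001,0],-1],
    [[0.003,0,-0.012],[0,-0.001,0],-1],
    [[0.003,0,-0.016],[0,-0.001,0],-1],
    [[0.003,0,-0.02],[0,-0.001,0],-1],
    [[0.003,0,-0.02],[0,-0.001,0],-1]
  ]
}}

```text
time_s: 8.98
tool_pos: [0.4871, 0.3468, 0.1267]
orientation: [-1.913, -2.492, 0.003]
wrist_force: [-0.3, 1.1, -0.3]
gripper_width: 0.18
gripper_force: 60.3
```

{"api": "play_rows", "payload": {
  "increments": [
    [[0,0,-0.004],[0,0,0],-1],
    [[0,0,-0.008],[0,0,0],-1],
    [[0,0,-0.008],[0,0,0],-1]
  ]
}}

```text
time_s: 9.23
tool_pos: [0.4873, 0.3471, 0.1254]
orientation: [-1.913, -2.492, 0.002]
wrist_force: [-0.8, -0.4, 4.7]
gripper_width: 0.179
gripper_force: 61.2
```

{"api": "play_rows", "payload": {
  "increments": [
    [[0,0,0.003],[0,0,0],-0.62],
    [[0,0,0.003],[0,0,0],-0.58],
    [[0,0,0.003],[0,0,0],-0.5],
    [[0,0,0.003],[0,0,0],-0.4],
    [[0,0,0.003],[0,0,0],-0.3],
    [[0,0,0.003],[0,0,0],-0.2],
    [[0,0,0.003],[0,0,0],-0.2],
    [[0,0,0.003],[0,0,0],-0.2]
  ]
}}

```text
time_s: 9.9
tool_pos: [0.4868, 0.3467, 0.125]
orientation: [-1.913, -2.491, 0.004]
wrist_force: [-0.8, 0.1, -0.6]
gripper_width: 0.4
gripper_force: 0.0
```

```bash
python3 - <<'E'
from plan import *
rack(); cap('side','side4');cap('top','top4');i=cv2.imread('pics/side4.png')
cv2.imwrite('pics/rel.png',cv2.resize(i[240:360,260:380],(600,600),interpolation=2))
E
```

```text
t 9.9 rack [-0.0039 -0.0036  0.125 ] F [-0.8  0.3 -0.6] w 0.4 0.0
```

View pics/rel.png

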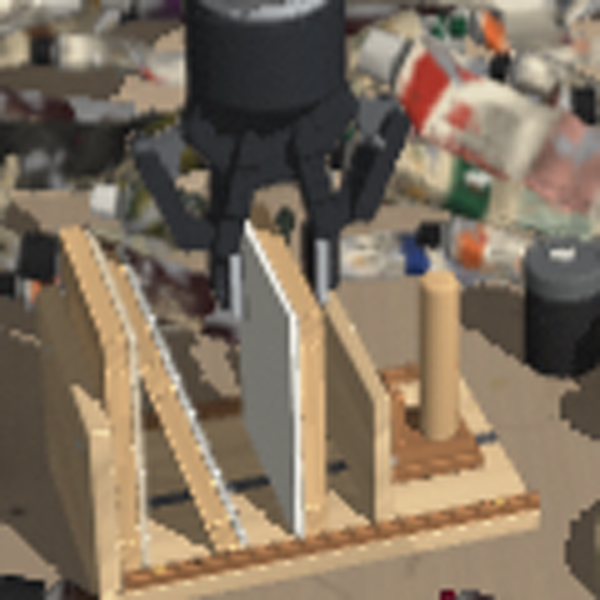

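The panel stands upright between the stop and the short panel, clear of both fingers (face edge at (295,530), stop at (385,520)). I'll retreat upward and turn for the post.

{"api": "play_rows", "payload": {
  "increments": [
    [[0,0,0.05],[0,0,0],-0.2],
    [[0,0,0.15],[0,0,0],-0.2],
    [[0,0,0.3],[0,0,0],-0.2],
    [[0,0,0.45],[0,0,0],-0.2],
    [[0,0,0.6],[0,0,0],0],
    [[0,0,0.6],[0,0,0],0],
    [[0,0,0.6],[0,0,0],0]
  ]
}}

```text
time_s: 10.58
tool_pos: [0.4885, 0.3476, 0.28]
orientation: [1.912, 2.49, 0.008]
wrist_force: [-0.2, 0.0, -1.2]
gripper_width: 0.499
gripper_force: 0.0
```

```bash
python3 - <<'E'
from plan import *
rack(); go(rk(-.0865,0,.26),STR)
E
```

```text
t 10.58 rack [-0.0021 -0.0032  0.28  ] F [-0.2  0.1 -1.2] w 0.499 0.0
d [-0.3297, -0.0745, -0.0801] w [-0.0018, 0.0007, 0.4996] rows 2.1 12.6
```

{"api": "play_rows", "payload": {
  "increments": [
    [[-0.1,-0.02,0],[0,0,0.05],0.2],
    [[-0.2,-0.05,0],[0,0,0.1],0.2],
    [[-0.33,-0.0745,0],[0,0,0.15],0.2],
    [[-0.33,-0.0745,0],[0,0,0.2],0.2],
    [[-0.33,-0.0745,-0.08],[0,0,0.25],0.2],
    [[-0.33,-0.0745,-0.08],[0,0,0.29],0.2],
    [[-0.33,-0.0745,-0.08],[0,0,0.33],0.2],
    [[-0.33,-0.0745,-0.08],[0,0,0.37],0.2],
    [[-0.33,-0.0745,-0.08],[0,0,0.41],0.2],
    [[-0.33,-0.0745,-0.08],[0,0,0.45],0.2]
  ]
}}

```text
time_s: 11.42
tool_pos: [0.4035, 0.3276, 0.2537]
orientation: [-0.084, -3.139, 0.006]
wrist_force: [-0.2, -0.9, -0.4]
gripper_width: 0.599
gripper_force: 0.0
```

```bash
python3 - <<'E'
from plan import *
rack(); go(rk(-.0865,0,.15),STR); go(rk(-.0865,0,.093),STR)
# measure whether panels/stop moved: image difference top4/now in stop & dry region is left to fits
E
```

```text
t 11.42 rack [-0.0893 -0.0007  0.2537] F [-0.4 -0.8 -0.4] w 0.599 0.0
d [0.0103, 0.0056, -0.4148] w [0.0012, -0.0003, 0.0997] rows 2.5 2.5
d [0.0103, 0.0056, -0.6428] w [0.0012, -0.0003, 0.0997] rows 3.9 2.5
```

{"api": "play_rows", "payload": {
  "increments": [
    [[0.01,0.0056,0],[0,0,0.04],0.2],
    [[0.01,0.0056,0],[0,0,0.08],0.2],
    [[0.01,0.0056,0],[0,0,0.1],0.2],
    [[0.01,0.0056,-0.12],[0,0,0.1],0.2],
    [[0.01,0.0056,-0.24],[0,0,0.1],0.2],
    [[0.01,0.0056,-0.36],[0,0,0.1],0.2],
    [[0.01,0.0056,-0.46],[0,0,0.1],0.2],
    [[0.01,0.0056,-0.46],[0,0,0.1],0.2]
  ]
}}

```text
time_s: 12.08
tool_pos: [0.4023, 0.3267, 0.1332]
orientation: [0.397, -3.106, 0.011]
wrist_force: [-1.3, -0.6, -0.6]
gripper_width: 0.601
gripper_force: 0.0
```

```bash
python3 - <<'E'
from plan import *
rack(); go(rk(-.0865,0,.093),STR)
E
```

```text
t 12.08 rack [-0.0907 -0.0012  0.1332] F [-1.4 -0.2 -0.6] w 0.601 0.0
d [0.0151, 0.009, -0.1607] w [0.0026, -0.0029, 0.0017] rows 1.0 0.1
```

{"api": "play_rows", "payload": {
  "increments": [
    [[0.015,0.009,-0.08],[0,0,0],0.2],
    [[0.015,0.009,-0.16],[0,0,0],0.2],
    [[0.015,0.009,-0.16],[0,0,0],0],
    [[0.015,0.009,-0.16],[0,0,0],-0.3],
    [[0.015,0.009,-0.16],[0,0,0],-0.5],
    [[0.015,0.009,-0.16],[0,0,0],-0.6],
    [[0.015,0.009,-0.16],[0,0,0],-0.8],
    [[0.015,0.009,-0.16],[0,0,0],-0.8],
    [[0.015,0.009,-0.16],[0,0,0],-0.8]
  ]
}}

```text
time_s: 12.83
tool_pos: [0.4108, 0.333, 0.1018]
orientation: [-0.398, 3.113, 0.001]
wrist_force: [-2.7, 4.8, -1.0]
gripper_width: 0.215
gripper_force: 58.5
```

```bash
python3 - <<'E'
from plan import *
rack(); cap('side','side5');cap('top','top5')
print((QR[:,0]/.25).round(3))
E
```

```text
t 12.83 rack [-0.0809  0.0027  0.1018] F [-1.4  5.3 -1. ] w 0.215 58.54289710521698
[3.866 1.028 0.   ]
```

{"api": "play_rows", "payload": {
  "increments": [
    [[0.006,0.0015,0],[0,0,0],-0.8],
    [[0.015,0.004,0],[0,0,0],-0.8],
    [[0.025,0.0065,0],[0,0,0],-0.8],
    [[0.035,0.009,0],[0,0,0],-0.8],
    [[0.045,0.012,0],[0,0,0],-0.8],
    [[0.054,0.0145,0],[0,0,0],-0.8],
    [[0.062,0.0165,0],[0,0,0],-0.8],
    [[0.07,0.0185,0],[0,0,0],-0.8],
    [[0.077,0.0205,0],[0,0,0],-0.8],
    [[0.077,0.0205,0],[0,0,0],-0.8]
  ]
}}

```text
time_s: 13.77
tool_pos: [0.43, 0.3381, 0.1017]
orientation: [-0.399, 3.114, 0.0]
wrist_force: [-2.9, 3.7, 0.6]
gripper_width: 0.213
gripper_force: 58.6
```

```bash
python3 - <<'E'
from plan import *
rack()
E
```

```text
t 13.77 rack [-0.061   0.0027  0.1017] F [-1.9  4.3  0.6] w 0.213 58.5883891582489
```

{"api": "play_rows", "payload": {
  "increments": [
    [[0.0046,0.0012,0],[0,0,0],-0.8],
    [[0.0093,0.0025,0],[0,0,0],-0.8],
    [[0.0139,0.0037,0],[0,0,0],-0.8],
    [[0.0186,0.0049,0],[0,0,0],-0.8],
    [[0.0232,0.0062,0],[0,0,0],-0.8],
    [[0.0278,0.0074,0],[0,0,0],-0.8],
    [[0.0325,0.0086,0],[0,0,0],-0.8],
    [[0.0371,0.0099,0],[0,0,0],-0.8],
    [[0.0418,0.0111,0],[0,0,0],-0.8],
    [[0.0464,0.0123,0],[0,0,0],-0.8]
  ]
}}

```text
time_s: 14.6
tool_pos: [0.4411, 0.341, 0.1018]
orientation: [-0.399, 3.115, -0.0]
wrist_force: [-5.1, 3.7, 1.6]
gripper_width: 0.208
gripper_force: 58.8
```

{"api": "play_rows", "payload": {
  "increments": [
    [[0.0046,0.0012,0],[0,0,0],-0.8],
    [[0.0093,0.0025,0],[0,0,0],-0.8],
    [[0.0139,0.0037,0],[0,0,0],-0.8],
    [[0.0186,0.0049,0],[0,0,0],-0.8],
    [[0.0232,0.0062,0],[0,0,0],-0.8],
    [[0.0278,0.0074,0],[0,0,0],-0.8],
    [[0.0325,0.0086,0],[0,0,0],-0.8],
    [[0.0371,0.0099,0],[0,0,0],-0.8],
    [[0.0418,0.0111,0],[0,0,0],-0.8],
    [[0.0464,0.0123,0],[0,0,0],-0.8]
  ]
}}

```text
time_s: 15.43
tool_pos: [0.4527, 0.344, 0.1017]
orientation: [-0.399, 3.115, -0.001]
wrist_force: [-4.8, 1.5, 1.1]
gripper_width: 0.209
gripper_force: 58.8
```

```bash
python3 - <<'E'
from plan import *
rack(); cap('side','side6');cap('top','top6')
E
```

```text
t 15.43 rack [-0.0376  0.0026  0.1017] F [-4.2  2.7  1.1] w 0.209 58.77649784088135
```

{"api": "play_rows", "payload": {
  "increments": [
    [[0.0046,0.0012,0],[0,0,0],-0.8],
    [[0.0093,0.0025,0],[0,0,0],-0.8],
    [[0.0139,0.0037,0],[0,0,0],-0.8],
    [[0.0186,0.0049,0],[0,0,0],-0.8],
    [[0.0232,0.0062,0],[0,0,0],-0.8],
    [[0.0278,0.0074,0],[0,0,0],-0.8],
    [[0.0325,0.0086,0],[0,0,0],-0.8],
    [[0.0371,0.0099,0],[0,0,0],-0.8],
    [[0.0418,0.0111,0],[0,0,0],-0.8],
    [[0.0464,0.0123,0],[0,0,0],-0.8]
  ]
}}

```text
time_s: 16.37
tool_pos: [0.4641, 0.347, 0.1018]
orientation: [-0.399, 3.115, -0.001]
wrist_force: [-6.0, 2.9, 2.1]
gripper_width: 0.209
gripper_force: 58.9
```

{"api": "play_rows", "payload": {
  "increments": [
    [[0.0046,0.0012,0],[0,0,0],-0.8],
    [[0.0093,0.0025,0],[0,0,0],-0.8],
    [[0.0139,0.0037,0],[0,0,0],-0.8],
    [[0.0186,0.0049,0],[0,0,0],-0.8],
    [[0.0232,0.0062,0],[0,0,0],-0.8],
    [[0.0278,0.0074,0],[0,0,0],-0.8],
    [[0.0325,0.0086,0],[0,0,0],-0.8],
    [[0.0371,0.0099,0],[0,0,0],-0.8],
    [[0.0418,0.0111,0],[0,0,0],-0.8],
    [[0.0464,0.0123,0],[0,0,0],-0.8]
  ]
}}

```text
time_s: 17.2
tool_pos: [0.4757, 0.3501, 0.1018]
orientation: [-0.399, 3.115, -0.001]
wrist_force: [-4.9, 2.4, 2.2]
gripper_width: 0.212
gripper_force: 58.9
```

```bash
python3 - <<'E'
from plan import *
rack(); cap('side','side7');cap('top','top7')
E
```

```text
t 17.2 rack [-0.0139  0.0025  0.1018] F [-4.2  3.6  2.2] w 0.212 58.85813891887665
```

{"api": "play_rows", "payload": {
  "increments": [
    [[0.0031,0.0008,0],[0,0,0],-0.8],
    [[0.0062,0.0016,0],[0,0,0],-0.8],
    [[0.0093,0.0025,0],[0,0,0],-0.8],
    [[0.0124,0.0033,0],[0,0,0],-0.8],
    [[0.0155,0.0041,0],[0,0,0],-0.8],
    [[0.0186,0.0049,0],[0,0,0],-0.8],
    [[0.0217,0.0058,0],[0,0,0],-0.8],
    [[0.0248,0.0066,0],[0,0,0],-0.8],
    [[0.0278,0.0074,0],[0,0,0],-0.8],
    [[0.0309,0.0082,0],[0,0,0],-0.8]
  ]
}}

```text
time_s: 18.13
tool_pos: [0.4834, 0.3521, 0.1018]
orientation: [-0.399, 3.115, -0.001]
wrist_force: [-5.1, 2.2, 2.2]
gripper_width: 0.212
gripper_force: 58.8
```

```bash
python3 - <<'E'
from plan import *
rack(); cap('side','side8');cap('top','top8')
E
```

```text
t 18.13 rack [-0.0058  0.0025  0.1018] F [-4.3  3.4  2.2] w 0.212 58.83123278617859
```

{"api": "play_rows", "payload": {
  "increments": [
    [[0.0015,0.0004,0],[0,0,0],-0.8],
    [[0.0031,0.0008,0],[0,0,0],-0.8],
    [[0.0046,0.0012,0],[0,0,0],-0.8],
    [[0.0062,0.0016,0],[0,0,0],-0.8],
    [[0.0077,0.0021,0],[0,0,0],-0.8]
  ]
}}

```text
time_s: 18.65
tool_pos: [0.4853, 0.3526, 0.1017]
orientation: [-0.399, 3.115, -0.001]
wrist_force: [-5.2, 1.8, 1.7]
gripper_width: 0.214
gripper_force: 58.8
```

{"api": "play_rows", "payload": {
  "increments": [
    [[0.0015,0.0004,0],[0,0,0],-0.8],
    [[0.0031,0.0008,0],[0,0,0],-0.8],
    [[0.0046,0.0012,0],[0,0,0],-0.8]
  ]
}}

```text
time_s: 18.9
tool_pos: [0.4865, 0.3529, 0.1018]
orientation: [-0.399, 3.115, -0.001]
wrist_force: [-5.1, 1.8, 2.3]
gripper_width: 0.211
gripper_force: 58.8
```

{"api": "play_rows", "payload": {
  "increments": [
    [[0.0015,0.0004,0],[0,0,0],-0.8],
    [[0.0031,0.0008,0],[0,0,0],-0.8]
  ]
}}

```text
time_s: 19.07
tool_pos: [0.487, 0.3531, 0.1018]
orientation: [-0.399, 3.116, -0.001]
wrist_force: [-7.2, 1.5, 3.9]
gripper_width: 0.213
gripper_force: 59.0
```

{"api": "play_rows", "payload": {
  "increments": [
    [[0.0012,0.0003,0],[0,0,0],-0.8],
    [[0.0012,0.0003,0],[0,0,0],-0.8]
  ]
}}

```text
time_s: 19.23
tool_pos: [0.487, 0.3531, 0.1017]
orientation: [0.399, -3.116, 0.002]
wrist_force: [-7.2, 2.4, 3.4]
gripper_width: 0.207
gripper_force: 59.0
```

{"api": "play_rows", "payload": {
  "increments": [
    [[0.0012,0.0003,0],[0,0,0],-0.8],
    [[0.0012,0.0003,0],[0,0,0],-0.8]
  ]
}}

```text
time_s: 19.4
tool_pos: [0.487, 0.3531, 0.1017]
orientation: [0.399, -3.115, 0.002]
wrist_force: [-8.7, 1.7, 5.0]
gripper_width: 0.213
gripper_force: 59.1
```

The position has stalled while the force rises, so the stack is snug. I'll ease off, open, and retreat upward.

{"api": "play_rows", "payload": {
  "increments": [
    [[-0.001,-0.0003,0],[0,0,0],-0.8],
    [[-0.001,-0.0003,0],[0,0,0],-0.5],
    [[-0.001,-0.0003,0],[0,0,0],-0.3],
    [[-0.001,-0.0003,0],[0,0,0],-0.1],
    [[-0.001,-0.0003,0],[0,0,0],0.1],
    [[-0.001,-0.0003,0],[0,0,0],0.2],
    [[-0.001,-0.0003,0],[0,0,0],0.2]
  ]
}}

```text
time_s: 19.98
tool_pos: [0.4885, 0.3522, 0.1002]
orientation: [-0.398, 3.115, -0.003]
wrist_force: [0.4, 1.0, -0.5]
gripper_width: 0.604
gripper_force: 0.0
```

{"api": "play_rows", "payload": {
  "increments": [
    [[0,0,0.05],[0,0,0],0.2],
    [[0,0,0.15],[0,0,0],0.2],
    [[0,0,0.3],[0,0,0],0.2],
    [[0,0,0.45],[0,0,0],0.2],
    [[0,0,0.6],[0,0,0],0.2],
    [[0,0,0.8],[0,0,0],0.2],
    [[0,0,0.9],[0,0,0],0.2]
  ]
}}

```text
time_s: 20.57
tool_pos: [0.4884, 0.3523, 0.3298]
orientation: [-0.398, 3.112, -0.001]
wrist_force: [0.9, -0.4, 1.2]
gripper_width: 0.598
gripper_force: 0.0
```

{"api": "play_rows", "payload": {
  "increments": [
    [[-0.3,-0.6,0],[0,0,0],0.2],
    [[-0.3,-1,0],[0,0,0],0.2],
    [[-0.3,-1,0],[0,0,0],0.2],
    [[-0.3,-1,0],[0,0,0],0.2],
    [[-0.3,-1,0],[0,0,0],0.2],
    [[-0.3,-1,0],[0,0,0],0.2],
    [[-0.3,-1,0],[0,0,0],0.2],
    [[-0.3,-1,0],[0,0,0],0.2]
  ]
}}

```text
time_s: 21.23
tool_pos: [0.4127, 0.0997, 0.3264]
orientation: [-0.392, 3.114, -0.005]
wrist_force: [0.7, 0.7, 0.2]
gripper_width: 0.596
gripper_force: 0.0
```

```bash
python3 - <<'E'
from plan import *
o=manip.get_obs();print(o['time_s'],o['tool_pos'])
for n in('top','side'): cap(n,n+'9')
# bright/edge profile: hypotheses rendered vs gradient. white face edges at near side (y=+50), scan along rack x at given z
for n in('side','top'):
    c=load(n+'9');g=cv2.imread(f'pics/{n}9.png').astype(np.float32)
    for y,z in(((.05,.10),(.05,.04),(.05,.125)) if n=='side' else ((0,.142),(.03,.142),(-.03,.142))):
        xs=np.arange(.02,.11,.002);P=np.array([rk(x,y,z) for x in xs]);p=proj(c,P).astype(np.float32)
        v=cv2.remap(g,p[:,0].reshape(1,-1),p[:,1].reshape(1,-1),cv2.INTER_LINEAR)[0]
        print(n,y,z,' '.join(f'{int(a*1000)}:{int(b[0])}/{int(b[2])}' for a,b in zip(xs,v)))
E
```

```text
21.2333 [0.41267421 0.0996889  0.32635853]
side 0.05 0.1 20:73/154 22:72/150 23:69/139 25:63/128 27:71/144 29:77/159 31:59/121 33:41/81 35:47/84 37:73/117 39:135/199 41:131/200 43:124/200 45:120/203 47:118/203 49:117/203 51:119/205 53:130/213 55:161/211 57:199/216 59:215/224 61:176/186 63:143/171 65:121/187 67:112/192 69:111/191 71:112/192 73:115/194 75:121/187 77:145/191 79:122/172 81:106/173 83:113/194 85:112/195 87:115/197 89:112/189 91:125/198 93:131/201 95:130/198 97:133/202 99:130/199 101:108/164 103:73/112 105:63/95 107:62/94
side 0.05 0.04 20:74/161 22:72/156 23:68/148 25:67/144 27:66/146 29:69/152 31:77/162 33:96/174 35:119/188 37:129/196 39:126/193 41:118/183 43:109/177 45:108/184 47:117/201 49:119/206 51:124/213 53:134/219 55:157/212 57:185/202 59:193/205 61:173/184 63:139/175 65:119/184 67:113/194 69:112/193 71:114/197 73:118/200 75:131/195 77:146/195 79:150/200 81:129/197 83:117/198 85:113/195 87:113/192 89:119/194 91:129/200 93:132/201 95:132/200 97:130/197 99:122/185 101:96/145 103:64/97 105:63/95 107:63/95
side 0.05 0.125 20:97/133 22:96/132 23:99/138 25:104/143 27:10
[... 1270 characters left out ...]
/177 75:161/186 77:181/209 79:183/222 81:165/222 83:156/224 85:154/224 87:154/224 89:153/221 91:149/212 93:145/190 95:146/182 97:147/180 99:146/180 101:146/179 103:146/180 105:146/180 107:147/180
top -0.03 0.142 20:77/129 22:77/128 23:77/129 25:77/129 27:80/130 29:83/131 31:88/134 33:95/137 35:103/141 37:99/140 39:97/145 41:106/162 43:127/193 45:144/217 47:149/222 49:152/224 51:166/227 53:195/230 55:225/233 57:231/234 59:199/222 61:167/224 63:156/225 65:156/227 67:158/227 69:156/221 71:148/198 73:147/177 75:166/190 77:184/213 79:186/226 81:167/226 83:158/226 85:157/227 87:159/228 89:158/226 91:153/216 93:146/191 95:146/181 97:146/179 99:146/180 101:146/179 103:146/179 105:146/178 107:145/178
```

The edge profiles show all three panels upright: the dry panel's white edge reads 57–58 mm and the tall panel's 78 mm at every height checked. The stop/panel joint is near 44 mm, which puts the travel at about 0.089. I'm handing in.

```bash
python3 -c "
from plant import manip
print(manip.close_job())"
```

```text
the job is handed in; nothing more can be done
None
```

I filed the dried panel in the rack next to the stop and slid the stop up until the stack was snug, at about 89 mm of travel by camera. All three panels measured upright, and I handed the job in at about 21 s; the verdict was not reported back.

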